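# Photometer check with the valid reference slide

### The job

Get the photometer ready for its check reading. The reference slide with the clipped upper corner is withdrawn: take it out of the two-slot stand and leave it standing fully home in the single-slot holder. Then pass the slide with whole corners down through the slot in the top of the photometer, press it down on the spring carriage to the bottom stop, and finish there still gripping it and holding it down, since the spring lifts it out of the beam when it is let go; leave everything else on the bench where it is.

Things in the scene. Friction and masses are not known exactly. Their poses are not given: they have to be found in the camera images.
- slide_whole: Reference slide upright in the stand: aluminium plate 54 wide x 8 thick x 100 high (mm), grey glass window low down. Both upper corners square: the valid one. Black grip pads centred near the top, 24 wide, 12 across both, from 72 to 96 above the lower edge: grip there. Origin: middle of the lower edge; x across the thickness, y along the width, z up. Fits its slots either way round. 80 g.
- slide_clipped: Reference slide upright in the stand: aluminium plate 54 wide x 8 thick x 100 high (mm), grey glass window low down. Upper +y corner cut off 14 mm: withdrawn. Black grip pads centred near the top, 24 wide, 12 across both, from 72 to 96 above the lower edge: grip there. Origin: middle of the lower edge; x across the thickness, y along the width, z up. Fits its slots either way round. 80 g.
- slot_mouth (a point): Middle of the slot's mouth, 100 mm up in a bare metal collar on the fixed white-grey photometer (170 x 160 mm, top at 92). Slot 10 (x) x 56 (y) mm, 2 mm clearance, upright walls, with a 4 mm 45-degree lead-in all round. z up. A slide's lower edge meets the spring carriage 30 mm below this point and the bottom stop 50 mm below; its pads then start 22 mm above the collar.
- carriage (a joint): Flat spring carriage in the photometer's slot: m pressed down, 0 at rest (up), 0.020 at the bottom stop. The spring pushes up with about 4 N at rest, 8 N at the stop, more than a slide weighs: let go, it lifts the slide 20 mm.
- holder_mouth (a point): Middle of the mouth of the fixed white single-slot holder, a block 50 x 82 mm on a 68 x 96 mm foot, top (this point) 34 mm above the bench; empty at the start. Slot 11 (x) x 57 (y) mm, 3 mm clearance, with a 3 mm 45-degree lead-in. z up. A slide is fully home with its lower edge 28 mm below this point.
- stand: Fixed white two-slot stand, a block 50 x 156 mm on a 68 x 170 mm foot, 34 mm high. Its slots lie end to end along y, 38 mm either side of the middle; each holds a slide upright 28 mm deep with 2 mm clearance, lower edge 6 mm above the bench. Which slide is in which slot varies. Origin: middle of the underside.
- petri_dish: Bystander: clear petri dish 60 mm across, 15 mm high, origin middle of the underside.
- cassette_spare: Bystander: black pump cassette 24 x 70 x 26 mm, origin middle of the underside.
- tip_rack: Bystander: pipette tip rack 62 x 92 x 50 mm, origin middle of the underside.
- wrench_14: Bystander: flat steel spanner 28 x 162 x 6 mm, origin middle of the underside.
Mind the look-alikes: they are no part of the job. Leave any black look-alike of the part that bears holder_mouth alone.

How it is judged:
By the outcome, as a careful person would: the job done as asked, in the order asked, and still so for the second after the job is handed in, while the arm keeps its last pose, push and grip.
It also fails if it takes over 64 s, if anything falls off the work surface, if the arm or the gripper's body presses on something with over 40 N, if the wrist force passes 120 N, or if a joint passes its speed limit or range.

### The arm

A 6-joint arm with a two-finger parallel gripper is mounted at the origin on a cart in front of the work surface, level with it; the furniture and walls round the work are solid. World frame = base frame: x ahead of the robot, y to its left, z up, the work surface at z = 0. Lengths are in mm, angles in rad, forces in N, time in s.
With the tool pointing down it reaches from about 350 to 975 mm from the base axis. Payload 7.1 kg.
Tool frame: the origin (TCP) lies at the very end of the fingers, on their centre line; the grasp point (between the pads) lies 19 mm behind it (ctrl.pinch_z is the z of the grasp point in the tool frame, in mm); z points along the fingers, y is the direction in which the jaws open and shut (so a half turn about z gives the same grasp; the last joint's range is limited). The gripper opens to 88 mm and grips with 3 to 60 N. Pads are 20 mm wide; open, the fingers measure 115 mm over their backs; the gripper's body (75 mm by 178 mm) begins 61 mm behind the grasp point.
Start: joints at [1.141, 0.423, 1.63, -0, 1.089, -0.019], TCP at [249.557, 572.997, 222.675] pointing down, gripper open.
Joint ranges: [-3, 3], [-0.9, 2.11], [0.09, 2.58], [-1.31, 4.45], [0.11, 2.69], [-2.54, 2.54]. Speed limits (rad/s): [2.39, 2.39, 3.01, 3.14, 3.14, 3.14].

### API

Orientations are given as a rotation vector (axis times angle).
In Python, from workcell import get_obs, optics, ctrl gives the robot as it stands.
- The arm moves only by the shell command python3 -m jog 'ROWS'. ROWS is a JSON object of lists of equal length, an entry for each row: "delta_rot": the turn, a rotation vector about the tool's x, y, z in rad, a list of three; "translation": the shift along the tool's x, y, z in mm, a list of three; "hand": the opening, from -1 (shut) to 1 (fully open). In form: {"delta_rot": [[rx, ry, rz], ...], "translation": [[x, y, z], ...], "hand": [hand, ...]}. A call has 1 to 5 rows; each row is the pose to reach, as a shift and turn from the pose commanded when the call began, along the tool's axes at that moment; what a row does not reach only later rows make up. A row lasts 1/10 s, in which the tool goes at most 50 mm and 8.59 degrees, less where a joint would pass 70% of its speed; a pose out of reach is approached as far as the arm can. A call with a gripper value outside its range is refused whole. The fingers move at their own pace and stop on an object; the grip force is fixed at half the most. Time passes only in rows, so rows that repeat a pose let the fingers close. It gives the time, the measured TCP pose, the force and the opening at its end, in the units of the state.
- get_obs(): the state, without advancing time (a new reading comes with each control period).
- optics.get_image(name): name is "scene" or "side" or "wrist"; returns the picture (420x560x3 uint8, red, green, blue); there is no depth.
- optics.calibration(name): a dict with "intrinsics" (3x3 intrinsics, pixels), "cam_to_world" (4x4, takes a point from camera to world coordinates). Camera axes: x right, y up, looking along -z (the intrinsics and any distortion apply to the point x, -y, -z); pixel columns grow to the right and rows downward; lengths in mm; the calibration is good to about 2 mm. A picture is of the moment at which its call begins: read the wrist's pose just before it. calibration takes no time and is no camera call; for the wrist camera it gives the pose at the moment of the call.
- ctrl.close_job(): hands the job in, once; it reports no verdict.
The state is a dict: "t": time; "qpos": joint angles; "qvel": joint speeds; "joint_torque": joint torques, N m; "ee_pos": TCP position; "orientation": TCP orientation; "ft_force": force on the tool from outside, world axes, zero at the start; "moment": the same for the moment, N m; "width": finger opening in mm.
Only numpy, scipy, OpenCV 4.12 (cv2) and the standard library are available. Lean on these libraries where they do the work, as an engineer would, in place of code of your own. Each camera call takes 0.05 s, during which the arm holds its last target. There are 200 camera calls.

## Working session

There is one attempt and no reset: what is moved stays moved. The work goes in short steps, Python scripts to look and compute and a shell command to move; the robot and the scene stay as the last step left them, time stands still between calls to the robot, and variables do not carry over. Pictures are saved under pics/ and viewed, about 8 in all and at most 12, crops included, and the job is handed in when it is done.

```bash
mkdir -p pics; ls; python3 - <<'E'
from workcell import get_obs, optics, ctrl
import cv2,numpy as np
o=get_obs();print({k:np.round(v,3).tolist() for k,v in o.items()}, ctrl.pinch_z)
for n in("scene","side","wrist"):
    cv2.imwrite(f"pics/{n}0.png",optics.get_image(n)[:,:,::-1])
    c=optics.calibration(n);print(n,np.round(c["intrinsics"],1).tolist(),np.round(c["cam_to_world"],3).tolist(),[k for k in c])
E
```

```text
pics
{'t': 0.0, 'qpos': [1.141, 0.424, 1.631, -0.0, 1.089, -0.019], 'qvel': [0.0, 0.002, 0.001, 0.0, -0.001, 0.0], 'joint_torque': [0.001, -54.461, -27.367, 0.064, 0.023, -0.0], 'ee_pos': [249.322, 572.529, 221.904], 'orientation': [-0.641, -3.075, 0.002], 'ft_force': [0.109, 0.385, 0.062], 'moment': [-0.033, 0.032, 0.022], 'width': 87.897} -18.700000000000003
scene [[518.8, 0.0, 281.2], [0.0, 518.8, 205.9], [0.0, 0.0, 1.0]] [[0.5, 0.612, -0.613, -277.667], [-0.866, 0.366, -0.341, -482.129], [0.016, 0.701, 0.713, 986.362], [0.0, 0.0, 0.0, 1.0]] ['intrinsics', 'cam_to_world']
side [[426.2, 0.0, 286.5], [0.0, 426.2, 211.1], [0.0, 0.0, 1.0]] [[0.993, 0.042, -0.11, 363.094], [-0.118, 0.352, -0.929, -1123.968], [-0.0, 0.935, 0.354, 506.543], [0.0, 0.0, 0.0, 1.0]] ['intrinsics', 'cam_to_world']
wrist [[357.9, 0.0, 280.2], [0.0, 357.9, 204.8], [0.0, 0.0, 1.0]] [[0.399, -0.875, -0.273, 174.658], [0.917, 0.381, 0.12, 606.393], [-0.001, -0.298, 0.954, 383.826], [0.0, 0.0, 0.0, 1.0]] ['intrinsics', 'cam_to_world']
```

View pics/scene0.png

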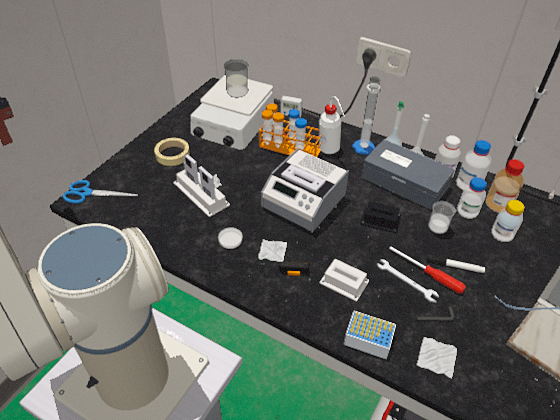

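View pics/side0.png

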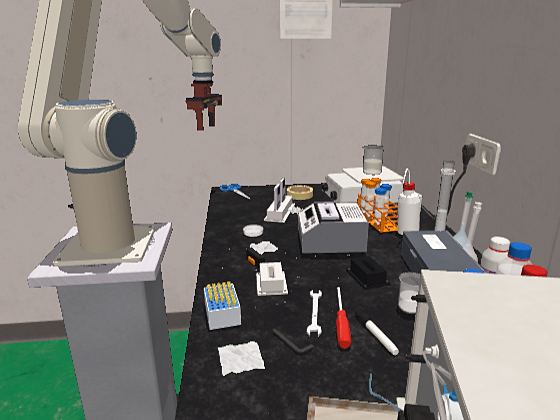

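Scene: stand with two slides near (202,190), photometer near (305,188) with slot around (303,173), white holder at (345,278), black look-alike at (382,216). I'll zoom in on these.

```bash
python3 - <<'E'
import cv2,numpy as np
s=cv2.imread("pics/scene0.png");w=cv2.imread("pics/wrist0.png")
def c(im,x,y,wd,h,k): return cv2.resize(im[y:y+h,x:x+wd],None,fx=k,fy=k,interpolation=cv2.INTER_CUBIC)
a=c(s,165,145,80,75,5);b=c(s,255,145,80,75,5);h=c(s,310,250,80,45,5)
wr=cv2.resize(w,(400,225)) if 0 else cv2.resize(w,(300,225))
top=np.hstack([a,b]);bot=np.hstack([h,wr,np.zeros((225,100,3),np.uint8)])
cv2.imwrite("pics/m1.png",np.vstack([top,bot]))
E
```

```text
(no output)
```

View pics/m1.png

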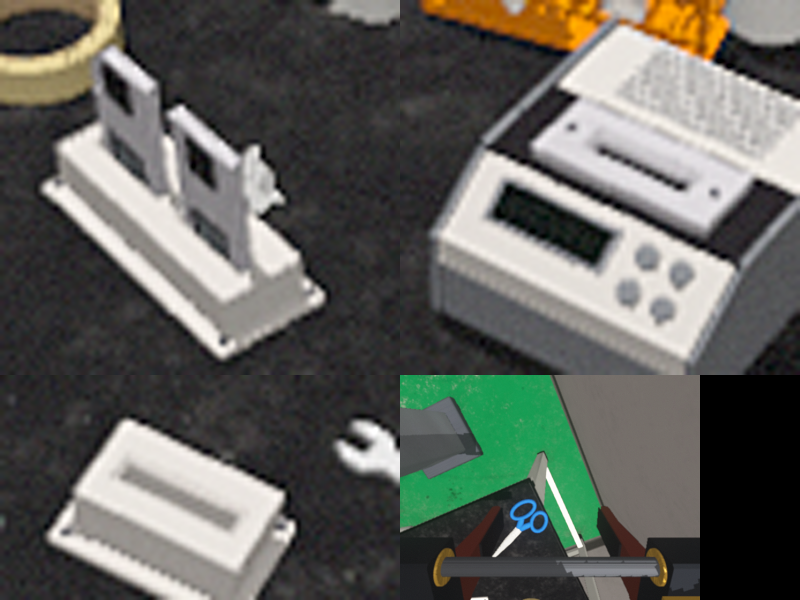

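Montage: stand top block (177,175)-(225,198), photometer collar centre ~(303,178), holder slot ~(346,274). The clipped corner isn't resolvable here, so the wrist camera must decide that. I'll do a coarse localisation first.

```bash
cat > h.py <<'E'
import numpy as np, cv2
from workcell import get_obs, optics, ctrl
from scipy.spatial.transform import Rotation as R
def bp(c,px,z):
    K,T=np.array(c["intrinsics"]),np.array(c["cam_to_world"])
    d=np.linalg.inv(K)@[px[0],px[1],1]; d=T[:3,:3]@(d*[1,-1,-1]); p=T[:3,3]
    return p+d*(z-p[2])/d[2]
def proj(c,P):
    K,T=np.array(c["intrinsics"]),np.array(c["cam_to_world"])
    q=(np.atleast_2d(P)-T[:3,3])@T[:3,:3]; q=q*[1,-1,-1]; u=q@K.T; return u[:,:2]/u[:,2:]
def goal(tcp,yaw):
    """shift/turn in tool axes to tool-down at tcp with jaw (tool y) direction yaw (rad, world)"""
    o=get_obs(); R0=R.from_rotvec(o["orientation"]); m=R0.as_matrix()
    best=None
    for a in (yaw,yaw+np.pi):
        y=np.array([np.cos(a),np.sin(a),0]);z=np.array([0,0,-1.]);x=np.cross(y,z)
        rv=(R0.inv()*R.from_matrix(np.c_[x,y,z])).as_rotvec()
        if best is None or np.linalg.norm(rv)<np.linalg.norm(best): best=rv
    print("T",np.round(m.T@(np.array(tcp)-o["ee_pos"]),2).tolist(),"R",np.round(best,4).tolist(),"q6",round(o["qpos"][5],3),"t",o["t"])
E
python3 - <<'E'
from h import *
c=optics.calibration("scene")
for n,z,pts in [("stand",34,[(177,174.6),(209.4,205.4),(225,198),(184,169)]),("holder",34,[(335.6,259),(325,273.4),(367,273),(358,289),(346,274.4)]),("collar",100,[(289,165),(282,175),(325,180.6),(318,191),(303.6,178.6)]),("slidetops",106,[(184,154),(196,161),(200,166),(213,175)])]:
    print(n,[np.round(bp(c,p,z)[:2]).tolist() for p in pts])
o=get_obs();print(R.from_rotvec(o["orientation"]).as_matrix().round(3).tolist())
E
```

```text
stand [[499.0, 276.0], [448.0, 132.0], [491.0, 113.0], [527.0, 274.0]]
holder [[455.0, -224.0], [405.0, -221.0], [455.0, -304.0], [404.0, -304.0], [427.0, -264.0]]
collar [[624.0, -1.0], [581.0, -5.0], [619.0, -109.0], [576.0, -111.0], [597.0, -59.0]]
slidetops [[514.0, 253.0], [507.0, 210.0], [497.0, 189.0], [486.0, 141.0]]
[[-0.917, 0.399, -0.001], [0.399, 0.917, -0.001], [0.0, -0.001, -1.0]]
```

```bash
python3 -c "
from h import *
goal([493,197,260],np.radians(-14))"
```

```text
T [-373.36, -247.13, -37.63] R [-0.001, 0.0008, 1.4043] q6 -0.019 t 0.15
```

```bash
J="python3 -m jog"
python3 -m jog '{"delta_rot":[[0,0,0],[0,0,0],[0,0,0],[0,0,0],[0,0,0]],"translation":[[-37,-25,-8],[-75,-50,-15],[-112,-74,-19],[-150,-99,-19],[-187,-124,-19]],"hand":[1,1,1,1,1]}'
python3 -m jog '{"delta_rot":[[0,0,0],[0,0,0],[0,0,0],[0,0,0],[0,0,0]],"translation":[[-37,-25,-8],[-75,-50,-15],[-112,-74,-19],[-150,-99,-19],[-187,-123,-19]],"hand":[1,1,1,1,1]}'
python3 -m jog '{"delta_rot":[[0,0,0.14],[0,0,0.28],[0,0,0.42],[0,0,0.56],[0,0,0.7]],"translation":[[0,0,0],[0,0,0],[0,0,0],[0,0,0],[0,0,0]],"hand":[1,1,1,1,1]}'
python3 -m jog '{"delta_rot":[[0,0,0.14],[0,0,0.28],[0,0,0.42],[0,0,0.56],[0,0,0.7]],"translation":[[0,0,0],[0,0,0],[0,0,0],[0,0,0],[0,0,0]],"hand":[1,1,1,1,1]}'
python3 -c "
from h import *
goal([493,197,260],np.radians(-14))
cv2.imwrite('pics/w1.png',optics.get_image('wrist')[:,:,::-1])"
```

```text
t: 0.65
ee_pos: [372.1, 383.1, 241.8]
orientation: [0.64, 3.075, 0.0]
ft_force: [0.6, 0.4, -0.1]
width: 87.8
t: 1.15
ee_pos: [494.5, 195.4, 260.9]
orientation: [0.641, 3.075, 0.0]
ft_force: [0.5, 0.6, -0.1]
width: 87.9
t: 1.65
ee_pos: [493.6, 197.0, 260.4]
orientation: [-1.664, -2.664, 0.001]
ft_force: [0.3, -0.6, -0.1]
width: 87.7
t: 2.15
ee_pos: [493.6, 197.1, 260.4]
orientation: [-2.477, -1.932, 0.001]
ft_force: [-0.2, 0.4, -0.2]
width: 88.3
T [-0.24, -0.53, 0.43] R [-0.0005, 0.0003, -0.0014] q6 0.603 t 2.15
```

View pics/w1.png

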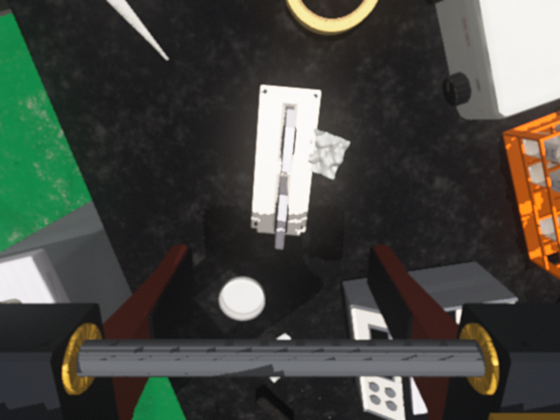

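Wrist view: stand at (255-320, 88-238), slides nearly edge-on at (290,140) and (281,215); paper scrap to the right at (330,153). I'll zoom in to find the clipped one.

```bash
python3 - <<'E'
import cv2,numpy as np
w=cv2.imread("pics/w1.png")[80:260,235:355]
a=cv2.resize(w[:110],None,fx=5.4,fy=5.4,interpolation=cv2.INTER_CUBIC)[:600,130:530]
b=cv2.resize(w[75:180],None,fx=5.4,fy=5.4,interpolation=cv2.INTER_CUBIC)[:600,50:450]
m=max(a.shape[0],b.shape[0])
p=lambda i:np.pad(i,((0,m-i.shape[0]),(0,0),(0,0)))
cv2.imwrite("pics/z1.png",np.hstack([p(a),p(b)]))
E
```

```text
(no output)
```

View pics/z1.png

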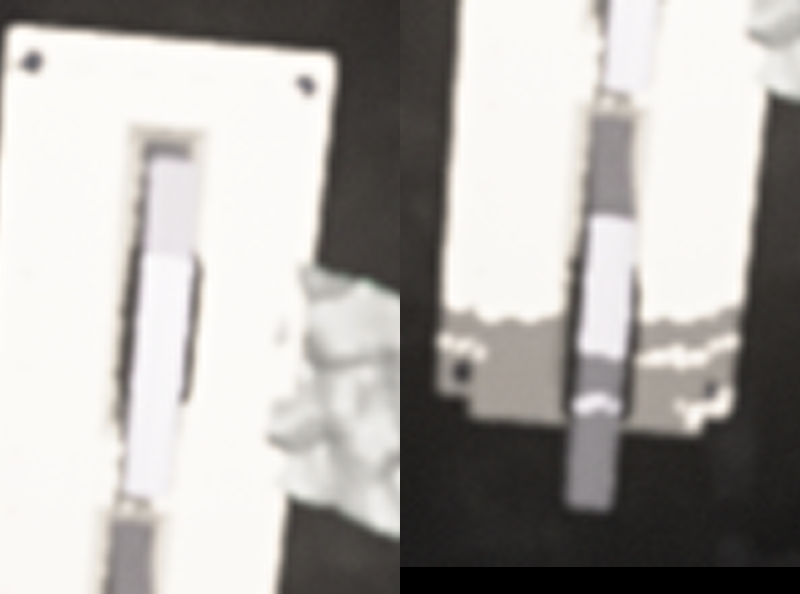

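```bash
python3 - <<'E'
from h import *
c=optics.calibration("wrist")
P={k:bp(c,p,106)[:2] for k,p in dict(nU=(283.1,194.8),nL=(279.3,249.4),fU=(290.2,126.3),fL=(286.7,171.1)).items()}
for k,v in P.items(): print(k,v.round(1))
print("far low grey end at z=92",bp(c,(291.5,108.5),92).round(1))
print(np.linalg.norm(P["nU"]-P["nL"]),np.linalg.norm(P["fU"]-P["fL"]))
d=P["fU"]-P["nL"];print(np.degrees(np.arctan2(-d[0],d[1])),np.linalg.norm(d))
y=d/np.linalg.norm(d)
print("near c",(P["nU"]+P["nL"])/2,"far c",P["fL"]+27*y,"near+76y",(P["nU"]+P["nL"])/2+76*y)
E
```

```text
nU [495.2 190.6]
nL [478.1 138.6]
fU [516.4 248.8]
fL [503.8 211.2]
far low grey end at z=92 [521.3 262.3  92. ]
54.744049029897305 39.5991272679539
-19.147511062373447 116.65539222247247
near c [486.65778685 164.58461861] far c [512.65453638 236.74002421] near+76y [511.5858903  236.38008963]
```

Far (+y) slide is the clipped one: its top is 39.6 mm plus the clip, against 54.7 mm for the near one, and the spacing is 116.7 mm against 116 expected. Clipped centre ≈ (512,236.5), yaw −19°. Next I'll survey the collar and the holder with the same camera, so biases cancel.

```bash
python3 -m jog '{"delta_rot":[[0,0,-0.122],[0,0,-0.244],[0,0,-0.244]],"translation":[[0,0,0],[0,0,0],[0,0,0]],"hand":[1,1,1]}' >/dev/null
python3 -m jog '{"delta_rot":[[0,0,0],[0,0,0],[0,0,0]],"translation":[[-42,18,2],[-84,35,3],[-127,53,3]],"hand":[1,1,1]}'
python3 -m jog '{"delta_rot":[[0,0,0],[0,0,0],[0,0,0],[0,0,0],[0,0,0]],"translation":[[-42,18,2],[-84,35,3],[-127,53,3],[-127,53,3],[-127,53,3]],"hand":[1,1,1,1,1]}'
cat > sv.py <<'E'
import sys; from h import *
o=get_obs(); im=optics.get_image('wrist')[:,:,::-1]; c=optics.calibration('wrist')
n=sys.argv[1]; cv2.imwrite(f'pics/{n}.png',im); np.savez(f'{n}.npz',**c,ee=o['ee_pos'],rv=o['orientation'])
print(n,o['t'],o['ee_pos'].round(1) if hasattr(o['ee_pos'],'round') else o['ee_pos'])
E
python3 sv.py collar
python3 -m jog '{"delta_rot":[[0,0,0],[0,0,0],[0,0,0]],"translation":[[-35,-28,0],[-70,-57,0],[-104,-85,0]],"hand":[1,1,1]}'
python3 -m jog '{"delta_rot":[[0,0,0],[0,0,0],[0,0,0],[0,0,0],[0,0,0]],"translation":[[-35,-28,22],[-70,-57,44],[-104,-85,66],[-104,-85,66],[-104,-85,66]],"hand":[1,1,1,1,1]}'
python3 sv.py holder
python3 - <<'E'
from h import *
a=cv2.imread("pics/collar.png");b=cv2.imread("pics/holder.png")
z=lambda i:cv2.resize(i[80:290,180:380],None,fx=2,fy=2,interpolation=cv2.INTER_CUBIC)
cv2.imwrite("pics/m2.png",np.hstack([z(a),z(b)]))
E
```

```text
t: 2.8
ee_pos: [547.5, 69.4, 257.6]
orientation: [-2.217, -2.225, 0.0]
ft_force: [0.7, 0.3, 1.1]
width: 87.8
t: 3.3
ee_pos: [600.7, -57.2, 254.2]
orientation: [-2.22, -2.221, 0.001]
ft_force: [0.3, 0.2, 0.8]
width: 88.1
collar 3.3 [600.7 -57.2 254.2]
t: 3.65
ee_pos: [514.9, -159.7, 254.6]
orientation: [-2.214, -2.228, 0.0]
ft_force: [0.8, -0.5, 0.2]
width: 87.9
t: 4.15
ee_pos: [431.2, -264.3, 188.6]
orientation: [-2.218, -2.224, -0.0]
ft_force: [0.1, 0.0, -0.2]
width: 87.9
holder 4.15 [ 431.2 -264.3  188.6]
```

View pics/m2.png

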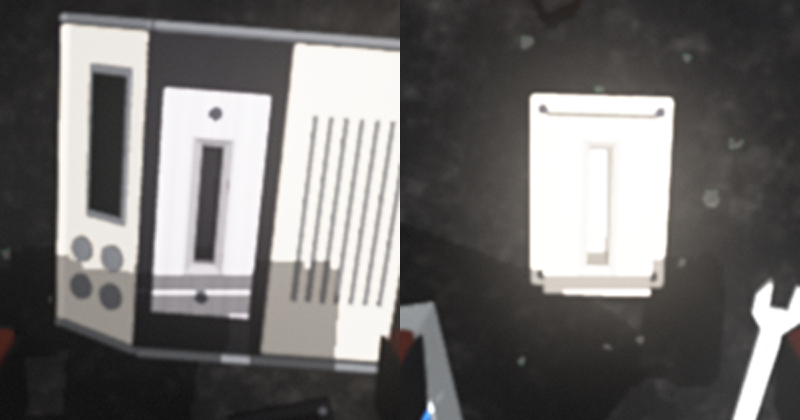

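Left: collar slot centred near crop (211,206), full px ≈ (285,183). Right: holder slot near crop (599,205), full px ≈ (280,182). I'll refine these with blob fits.

```bash
python3 - <<'E'
from h import *
def run(n,z,roi,ths):
    im=cv2.cvtColor(cv2.imread(f"pics/{n}.png"),cv2.COLOR_BGR2GRAY); c=dict(np.load(n+".npz"))
    x0,y0,x1,y1=roi
    k=4
    g=cv2.resize(im[y0:y1,x0:x1],None,fx=k,fy=k,interpolation=cv2.INTER_CUBIC)
    for th in ths:
        m=(g<th).astype(np.uint8); N,l,s,ce=cv2.connectedComponentsWithStats(m)
        i=1+np.argmax(s[1:,4]); pts=np.argwhere(l==i)[:,::-1].astype(np.float32)
        q=cv2.boxPoints(cv2.minAreaRect(pts)); q=(q+.5)/k-.5+[x0,y0]
        W=np.array([bp(c,p,z)[:2] for p in q]); e=np.linalg.norm(np.roll(W,-1,0)-W,axis=1)
        j=np.argmax(e); d=np.roll(W,-1,0)[j]-W[j]; d*=np.sign(d[1])
        print(n,th,"c",W.mean(0).round(1),"size",e[:2].round(1),"yaw",np.degrees(np.arctan2(-d[0],d[1])).round(2),"px",q.mean(0).round(1))
run("collar",100,(272,146,304,218),(90,130,160,180,195,205))
run("holder",34,(268,146,292,216),(200,215,225,235,245,250))
g=cv2.cvtColor(cv2.imread("pics/holder.png"),cv2.COLOR_BGR2GRAY);print(g[182,262:300],g[146:158,280],g[206:218,280])
g=cv2.cvtColor(cv2.imread("pics/collar.png"),cv2.COLOR_BGR2GRAY);print(g[182,268:306],g[140:158,286],g[200:222,283])
E
```

```text
collar 90 c [604.1 -50.3] size [52.5  7.8] yaw -4.19 px [283.8 181.5]
collar 130 c [604.1 -50.3] size [53.9  9.1] yaw -4.08 px [283.8 181.5]
collar 160 c [604.2 -50.2] size [55.2  9.9] yaw -3.96 px [283.8 181.4]
collar 180 c [604.2 -49.8] size [56.8 10.7] yaw -3.93 px [283.8 180.9]
collar 195 c [604.7 -49.7] size [57.7 14. ] yaw -3.26 px [284.3 180.7]
collar 205 c [604.8 -50.5] size [59.9 16. ] yaw -3.14 px [284.5 181.6]
holder 200 c [ 435.3 -283.4] size [1.9 5.1] yaw 0.41 px [282.4 208.2]
holder 215 c [ 431.8 -282.9] size [7.4 9.6] yaw 88.24 px [278.6 207.8]
holder 225 c [ 431.8 -280.4] size [10.1 13.1] yaw 0.44 px [278.6 205.1]
holder 235 c [ 432.5 -259.2] size [56.1 10.3] yaw -1.67 px [279.5 182.2]
holder 245 c [ 432.4 -258.9] size [57.7 11.8] yaw -0.92 px [279.5 181.8]
holder 250 c [ 432.1 -258.7] size [58.5 14.6] yaw -1.32 px [279.1 181.6]
[255 255 255 255 255 255 255 255 254 252 252 253 254 255 255 255 255 255
 255 255 255 240 221 234 248 251 252 254 255 255 255 255 255 255 255 255
 255 255] [255 255 255 255 252 244 238 230 242 255 255 255] [231 209 203 205 203 204 226 249 254 255 255 245]
[245 245 246 245 244 238 226 210 209 206 178 114  69  68  69  70  71  70
  66  63  86 145 190 203 205 214 233 243 246 247 248 248 248 249 248 248
 247 247] [228 245 248 248 247 247 248 248 243 222 189 176 159 116  76  68  75  74] [ 64  63  61  58  55  54  54  51  54  72 113 161 206 225 228 228 221 187
 156 151 153 153]
```

Collar: (604.3,−50.5), yaw −4°, 10×56 slot confirmed. Holder: (432.3,−258.7), yaw ≈ −1.2°. Returning to the clipped slide.

```bash
python3 -m jog '{"delta_rot":[[0,0,0],[0,0,0],[0,0,0],[0,0,0],[0,0,0]],"translation":[[49,8,-2],[98,16,-4],[147,24,-6],[196,32,-8],[245,40,-8]],"hand":[1,1,1,1,1]}' >/dev/null
python3 -m jog '{"delta_rot":[[0,0,0],[0,0,0],[0,0,0],[0,0,0],[0,0,0]],"translation":[[49,8,0],[98,16,0],[147,24,0],[196,32,0],[245,40,0]],"hand":[1,1,1,1,1]}' >/dev/null
python3 -m jog '{"delta_rot":[[0,0,0.11],[0,0,0.22],[0,0,0.332],[0,0,0.332],[0,0,0.332]],"translation":[[0,0,0],[0,0,0],[0,0,0],[0,0,0],[0,0,0]],"hand":[1,1,1,1,1]}'
python3 -c "
from h import *
goal([512.3,236.6,150],np.radians(-18.8))"
```

```text
t: 5.7
ee_pos: [509.5, 226.8, 197.4]
orientation: [2.55, 1.835, 0.002]
ft_force: [-0.6, 0.1, -0.1]
width: 87.5
T [10.12, -0.44, 47.37] R [0.0008, -0.0009, 0.0051] q6 0.72 t 5.7
```

```bash
python3 -m jog '{"delta_rot":[[0,0,0.005],[0,0,0.005],[0,0,0.005],[0,0,0.005]],"translation":[[10.1,-0.4,0],[10.1,-0.4,30],[10.1,-0.4,47],[10.1,-0.4,47]],"hand":[1,1,1,1]}'
python3 sv.py pre
python3 -m jog '{"delta_rot":[[0,0,0],[0,0,0],[0,0,0],[0,0,0],[0,0,0]],"translation":[[0,0,25],[0,0,50],[0,0,79],[0,0,79],[0,0,79]],"hand":[1,1,1,1,1]}'
python3 -c "
from h import *
goal([512.3,236.6,71.3],np.radians(-18.8))"
python3 -m jog '{"delta_rot":[[0,0,0],[0,0,0],[0,0,0],[0,0,0],[0,0,0]],"translation":[[0,0,0],[0,0,0],[0,0,0],[0,0,0],[0,0,0]],"hand":[-0.5,-0.6,-0.65,-0.65,-0.65]}'

```

```text
t: 6.1
ee_pos: [511.2, 235.0, 147.6]
orientation: [-2.557, -1.824, 0.006]
ft_force: [-0.1, -0.2, -0.1]
width: 88.1
pre 6.1 [511.2 235.  147.6]
t: 6.65
ee_pos: [513.2, 235.3, 71.6]
orientation: [2.559, 1.823, 0.001]
ft_force: [-0.5, 0.0, 0.3]
width: 88.2
T [0.91, -1.25, 0.31] R [0.0004, -0.0004, -0.0046] q6 0.742 t 6.65
t: 7.15
ee_pos: [512.7, 235.0, 71.1]
orientation: [2.559, 1.823, 0.001]
ft_force: [0.3, -0.5, -0.1]
width: 51.5
```

```bash
python3 -m jog '{"delta_rot":[[0,0,0],[0,0,0],[0,0,0],[0,0,0],[0,0,0]],"translation":[[0,0,0],[0,0,0],[0,0,0],[0,0,0],[0,0,0]],"hand":[-1,-1,-1,-1,-1]}'
python3 -m jog '{"delta_rot":[[0,0,0],[0,0,0],[0,0,0],[0,0,0],[0,0,0]],"translation":[[0,0,0],[0,0,0],[0,0,0],[0,0,0],[0,0,0]],"hand":[-1,-1,-1,-1,-1]}'

```

```text
t: 7.65
ee_pos: [512.4, 235.0, 70.6]
orientation: [-2.559, -1.822, 0.001]
ft_force: [-4.8, 3.4, -0.9]
width: 11.8
t: 8.15
ee_pos: [512.2, 235.0, 70.6]
orientation: [-2.559, -1.822, 0.001]
ft_force: [-3.4, 1.9, 0.3]
width: 12.1
```

```bash
python3 -m jog '{"delta_rot":[[0,0,0],[0,0,0],[0,0,0],[0,0,0],[0,0,0]],"translation":[[0,0,-8],[0,0,-16],[0,0,-24],[0,0,-32],[0,0,-40]],"hand":[-1,-1,-1,-1,-1]}'
python3 -m jog '{"delta_rot":[[0,0,0],[0,0,0],[0,0,0],[0,0,0],[0,0,0]],"translation":[[0,0,-25],[0,0,-50],[0,0,-75],[0,0,-90],[0,0,-90]],"hand":[-1,-1,-1,-1,-1]}'
python3 sv.py held
python3 -c "
from h import *
goal([432.3,-258.7-1.2,200],np.radians(-1.2))"

```

```text
t: 8.65
ee_pos: [513.5, 235.1, 112.0]
orientation: [2.558, 1.822, 0.003]
ft_force: [0.5, 0.7, -0.3]
width: 11.7
t: 9.15
ee_pos: [514.5, 235.6, 203.8]
orientation: [2.558, 1.822, 0.009]
ft_force: [-0.0, -0.7, -1.9]
width: 11.8
held 9.15 [514.5 235.6 203.8]
T [-494.48, 85.06, 1.31] R [0.0031, -0.0018, -0.3121] q6 0.742 t 9.2
```

View pics/held.png

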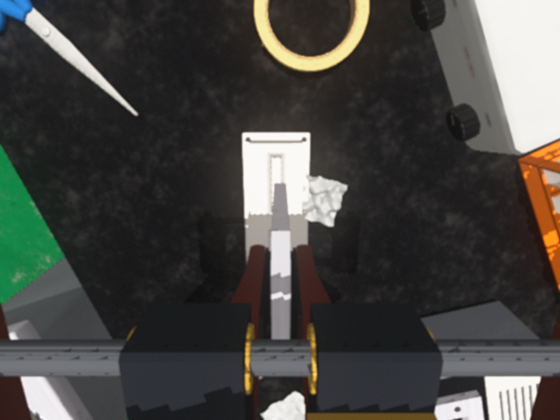

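Held slide hangs upright between the fingers (top edge at (281,232) to (281,330)), and the far stand slot at (277,170) is empty. Now to the holder.

```bash
python3 -m jog '{"delta_rot":[[0,0,-0.1],[0,0,-0.2],[0,0,-0.312],[0,0,-0.312]],"translation":[[0,0,0],[0,0,0],[0,0,0],[0,0,0]],"hand":[-1,-1,-1,-1]}' >/dev/null
python3 -m jog '{"delta_rot":[[0,0,0],[0,0,0],[0,0,0],[0,0,0],[0,0,0]],"translation":[[-40,-6,0],[-85,-12,0],[-130,-19,0],[-178,-26,0],[-225,-32,0]],"hand":[-1,-1,-1,-1,-1]}' >/dev/null
python3 -m jog '{"delta_rot":[[0,0,0],[0,0,0],[0,0,0],[0,0,0],[0,0,0]],"translation":[[-47,-7,0],[-94,-14,0],[-141,-20,0],[-188,-27,0],[-225,-32,0]],"hand":[-1,-1,-1,-1,-1]}' 
python3 -m jog '{"delta_rot":[[0,0,0],[0,0,0],[0,0,0],[0,0,0],[0,0,0]],"translation":[[-25,-4,10],[-47,-7,20],[-47,-7,40],[-47,-7,60],[-47,-7,60]],"hand":[-1,-1,-1,-1,-1]}' 
python3 -c "
from h import *
goal([432.3,-258.7-1.2,115],np.radians(-1.2))"

```

```text
t: 10.6
ee_pos: [438.1, -215.9, 200.2]
orientation: [-2.249, -2.193, 0.001]
ft_force: [1.0, -0.7, 0.1]
width: 11.9
t: 11.1
ee_pos: [429.1, -259.6, 138.0]
orientation: [-2.244, -2.19, 0.002]
ft_force: [0.2, 0.7, -0.7]
width: 11.7
T [-0.31, 3.28, 23.02] R [-0.0048, -0.0028, -0.0034] q6 -0.543 t 11.1
```

```bash
python3 -m jog '{"delta_rot":[[0,0,0],[0,0,0],[0,0,0],[0,0,0],[0,0,0]],"translation":[[0,3,0],[0,3,12],[0,3,24],[0,3,33],[0,3,33]],"hand":[-1,-1,-1,-1,-1]}' 
python3 -c "
from h import *
goal([432.3,-258.7-1.2,105],np.radians(-1.2))
for n in('scene','side'): cv2.imwrite(f'pics/{n}1.png',optics.get_image(n)[:,:,::-1])
a=cv2.resize(cv2.imread('pics/scene1.png')[220:310,300:390],(400,400),interpolation=cv2.INTER_CUBIC)
b=cv2.resize(cv2.imread('pics/side1.png')[210:310,220:320],(400,400),interpolation=cv2.INTER_CUBIC)
cv2.imwrite('pics/m3.png',np.hstack([a,b]))"

```

```text
t: 11.6
ee_pos: [433.2, -259.8, 106.2]
orientation: [-2.243, -2.196, 0.001]
ft_force: [-0.2, 0.1, -0.2]
width: 11.7
T [-0.09, -0.94, 1.24] R [-0.0023, -0.0014, -0.0] q6 -0.543 t 11.6
```

View pics/m3.png

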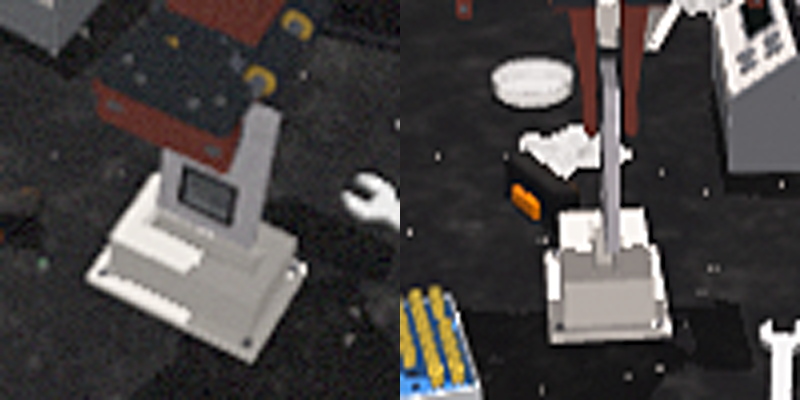

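The slide is poised just above the holder slot (scene crop (215,235); side crop slide foot (611,255), holder centre ~(605,250)), perhaps a millimetre or two to +x. Descending slowly with force watch.

```bash
python3 -m jog '{"delta_rot":[[0,0,0],[0,0,0],[0,0,0],[0,0,0],[0,0,0]],"translation":[[0,-1,2],[0,-1,4],[0,-1,6],[0,-1,8],[0,-1,10]],"hand":[-1,-1,-1,-1,-1]}' 
python3 -m jog '{"delta_rot":[[0,0,0],[0,0,0],[0,0,0],[0,0,0]],"translation":[[0,0,2],[0,0,3],[0,0,4],[0,0,4]],"hand":[-1,-1,-1,-1]}' 

```

```text
t: 12.2
ee_pos: [433.2, -260.5, 97.6]
orientation: [2.245, 2.198, 0.0]
ft_force: [0.5, -0.6, -0.5]
width: 11.3
t: 12.6
ee_pos: [433.2, -260.8, 95.4]
orientation: [2.244, 2.198, -0.0]
ft_force: [-6.4, 1.9, 22.7]
width: 11.7
```

```bash
python3 -m jog '{"delta_rot":[[0,0,0],[0,0,0],[0,0,0],[0,0,0]],"translation":[[0,0,-2],[0.5,-2,-2],[0.5,-2,0],[0.5,-2,0]],"hand":[-1,-1,-1,-1]}' 
python3 -m jog '{"delta_rot":[[0,0,0],[0,0,0],[0,0,0]],"translation":[[0,0,1.5],[0,0,3],[0,0,3]],"hand":[-1,-1,-1]}' 

```

```text
t: 13.0
ee_pos: [431.0, -259.9, 93.2]
orientation: [-2.244, -2.198, 0.0]
ft_force: [1.1, -0.1, -0.7]
width: 11.8
t: 13.3
ee_pos: [431.1, -259.9, 90.3]
orientation: [-2.244, -2.198, 0.0]
ft_force: [-0.2, -0.7, -0.8]
width: 11.8
```

```bash
python3 -m jog '{"delta_rot":[[0,0,0],[0,0,0],[0,0,0],[0,0,0],[0,0,0]],"translation":[[0,0,4],[0,0,8],[0,0,12],[0,0,15],[0,0,15]],"hand":[-1,-1,-1,-1,-1]}' 
python3 -m jog '{"delta_rot":[[0,0,0],[0,0,0],[0,0,0],[0,0,0]],"translation":[[0,0,1.5],[0,0,3],[0,0,4],[0,0,4]],"hand":[-1,-1,-1,-1]}' 

```

```text
t: 13.8
ee_pos: [431.0, -259.9, 75.2]
orientation: [-2.244, -2.198, 0.0]
ft_force: [0.6, -0.6, -1.5]
width: 12.0
t: 14.2
ee_pos: [431.1, -259.9, 71.6]
orientation: [-2.245, -2.198, 0.0]
ft_force: [-0.3, 0.2, -1.0]
width: 12.3
```

```bash
python3 -m jog '{"delta_rot":[[0,0,0],[0,0,0],[0,0,0]],"translation":[[0,0,0.7],[0,0,1.2],[0,0,1.2]],"hand":[-1,-1,-1]}' 

```

```text
t: 14.5
ee_pos: [431.2, -260.0, 70.5]
orientation: [2.245, 2.198, 0.0]
ft_force: [-0.5, -0.8, 0.3]
width: 11.4
```

```bash
python3 -m jog '{"delta_rot":[[0,0,0],[0,0,0],[0,0,0]],"translation":[[0,0,0.6],[0,0,1],[0,0,1]],"hand":[-1,-1,-1]}' 

```

```text
t: 14.8
ee_pos: [431.4, -260.0, 70.5]
orientation: [2.244, 2.198, 0.0]
ft_force: [-2.6, 0.9, 13.4]
width: 11.7
```

Bottomed at TCP z = 70.5 (13 N), the same height as in the stand, so it is fully home. Release and retreat.

```bash
python3 -m jog '{"delta_rot":[[0,0,0],[0,0,0],[0,0,0],[0,0,0],[0,0,0]],"translation":[[0,0,-0.7],[0,0,-0.7],[0,0,-0.7],[0,0,-0.7],[0,0,-0.7]],"hand":[-1,0,1,1,1]}'
python3 -m jog '{"delta_rot":[[0,0,0],[0,0,0],[0,0,0],[0,0,0],[0,0,0]],"translation":[[0,0,0],[0,0,0],[0,0,-35],[0,0,-75],[0,0,-120]],"hand":[1,1,1,1,1]}'
python3 sv.py rel
python3 -c "
from h import *
goal([486.7,164.6,191],np.radians(-18.8))"

```

```text
t: 15.3
ee_pos: [431.1, -259.9, 70.0]
orientation: [-2.244, -2.198, 0.0]
ft_force: [0.2, -0.2, -0.2]
width: 40.6
t: 15.8
ee_pos: [430.4, -259.5, 190.7]
orientation: [-2.243, -2.196, 0.001]
ft_force: [0.2, -1.0, 0.7]
width: 80.3
rel 15.8 [ 430.4 -259.5  190.7]
T [427.4, 43.66, 5.38] R [0.0081, 0.0034, 0.3071] q6 -0.545 t 15.85
```

View pics/rel.png

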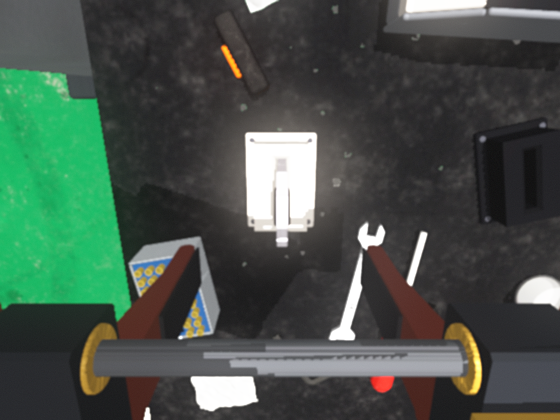

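Clipped slide stands upright in the holder (280,200). Now for the whole slide.

```bash
python3 -m jog '{"delta_rot":[[0,0,0],[0,0,0],[0,0,0],[0,0,0],[0,0,0]],"translation":[[40,4,-3],[85,9,-5],[130,13,-5],[175,18,-5],[215,22,-5]],"hand":[1,1,1,1,1]}' >/dev/null
python3 -m jog '{"delta_rot":[[0,0,0],[0,0,0],[0,0,0],[0,0,0],[0,0,0]],"translation":[[45,5,0],[90,9,0],[135,14,0],[180,18,0],[211,21,0]],"hand":[1,1,1,1,1]}' >/dev/null
python3 -m jog '{"delta_rot":[[0,0,0.1],[0,0,0.2],[0,0,0.307],[0,0,0.307]],"translation":[[0,0,0],[0,0,0],[0,0,0],[0,0,0]],"hand":[1,1,1,1]}'
python3 -c "
from h import *
goal([485.2,163.9,150],np.radians(-18.8))"
```

```text
t: 17.25
ee_pos: [483.0, 165.2, 194.9]
orientation: [-2.555, -1.828, 0.0]
ft_force: [-0.2, 1.3, 0.2]
width: 87.8
T [-0.51, 2.55, 44.94] R [-0.0001, 0.0001, -0.0004] q6 0.635 t 17.25
```

```bash
python3 -m jog '{"delta_rot":[[0,0,0],[0,0,0],[0,0,0],[0,0,0],[0,0,0]],"translation":[[-0.5,2.5,30],[-0.5,2.5,60],[-0.5,2.5,90],[-0.5,2.5,115],[-0.5,2.5,124]],"hand":[1,1,1,1,1]}' >/dev/null
python3 -m jog '{"delta_rot":[[0,0,0],[0,0,0],[0,0,0],[0,0,0],[0,0,0]],"translation":[[0,0,0],[0,0,0],[0,0,0],[0,0,0],[0,0,0]],"hand":[-1,-1,-1,-1,-1]}'
python3 -c "
from h import *
goal([485.2,163.9,71],np.radians(-18.8))"
python3 -m jog '{"delta_rot":[[0,0,0],[0,0,0],[0,0,0],[0,0,0],[0,0,0]],"translation":[[0,0,0],[0,0,0],[0,0,0],[0,0,0],[0,0,0]],"hand":[-1,-1,-1,-1,-1]}'
python3 -m jog '{"delta_rot":[[0,0,0],[0,0,0],[0,0,0],[0,0,0]],"translation":[[0,0,0],[0,0,0],[0,0,0],[0,0,0]],"hand":[-1,-1,-1,-1]}'

```

```text
t: 18.25
ee_pos: [485.8, 164.0, 72.0]
orientation: [2.554, 1.829, 0.002]
ft_force: [0.1, -0.1, 0.8]
width: 51.4
T [-0.25, -0.57, 1.01] R [0.0013, -0.0009, 0.0003] q6 0.63 t 18.25
t: 18.75
ee_pos: [485.3, 163.8, 71.1]
orientation: [-2.554, -1.829, 0.0]
ft_force: [-0.7, 0.5, -0.3]
width: 11.9
t: 19.15
ee_pos: [485.3, 163.8, 71.1]
orientation: [-2.554, -1.829, 0.0]
ft_force: [0.2, 0.7, -0.5]
width: 11.6
```

```bash
python3 -m jog '{"delta_rot":[[0,0,0],[0,0,0],[0,0,0],[0,0,0],[0,0,0]],"translation":[[0,0,-8],[0,0,-16],[0,0,-24],[0,0,-32],[0,0,-40]],"hand":[-1,-1,-1,-1,-1]}' >/dev/null
python3 -m jog '{"delta_rot":[[0,0,0],[0,0,0],[0,0,0],[0,0,0],[0,0,0]],"translation":[[0,0,-25],[0,0,-50],[0,0,-75],[0,0,-95],[0,0,-95]],"hand":[-1,-1,-1,-1,-1]}'
python3 -m jog '{"delta_rot":[[0,0,-0.09],[0,0,-0.18],[0,0,-0.258],[0,0,-0.258]],"translation":[[0,0,0],[0,0,0],[0,0,0],[0,0,0]],"hand":[-1,-1,-1,-1]}'
python3 -c "
from h import *
goal([603.1,-51.7,200],np.radians(-4))"

```

```text
t: 20.15
ee_pos: [487.0, 164.3, 209.2]
orientation: [2.553, 1.828, 0.008]
ft_force: [-0.0, 0.2, -1.1]
width: 11.5
t: 20.55
ee_pos: [484.6, 163.6, 205.2]
orientation: [-2.297, -2.143, 0.002]
ft_force: [-0.1, -0.6, -0.8]
width: 11.6
T [-206.55, 133.09, 5.18] R [-0.0014, 0.0005, 0.0005] q6 0.372 t 20.55
```

```bash
python3 -m jog '{"delta_rot":[[0,0,0],[0,0,0],[0,0,0],[0,0,0],[0,0,0]],"translation":[[-30,19,0],[-62,40,0],[-93,60,0],[-124,80,0],[-150,97,0]],"hand":[-1,-1,-1,-1,-1]}' >/dev/null
python3 -m jog '{"delta_rot":[[0,0,0],[0,0,0],[0,0,0],[0,0,0],[0,0,0]],"translation":[[-30,19,0],[-56,36,0],[-56,36,10],[-56,36,23],[-56,36,23]],"hand":[-1,-1,-1,-1,-1]}'
python3 -c "
from h import *
goal([603.1,-51.7,170],np.radians(-4))
for n in('scene','side'): cv2.imwrite(f'pics/{n}2.png',optics.get_image(n)[:,:,::-1])
a=cv2.resize(cv2.imread('pics/scene2.png')[130:220,255:345],(400,400),interpolation=cv2.INTER_CUBIC)
b=cv2.resize(cv2.imread('pics/side2.png')[160:260,285:385],(400,400),interpolation=cv2.INTER_CUBIC)
cv2.imwrite('pics/m4.png',np.hstack([a,b]))"

```

```text
t: 21.55
ee_pos: [601.1, -50.1, 180.2]
orientation: [-2.295, -2.139, 0.005]
ft_force: [-0.2, 0.2, -1.3]
width: 12.0
T [-1.47, 2.19, 10.15] R [-0.0056, -0.0004, -0.0007] q6 -0.033 t 21.55
```

View pics/m4.png

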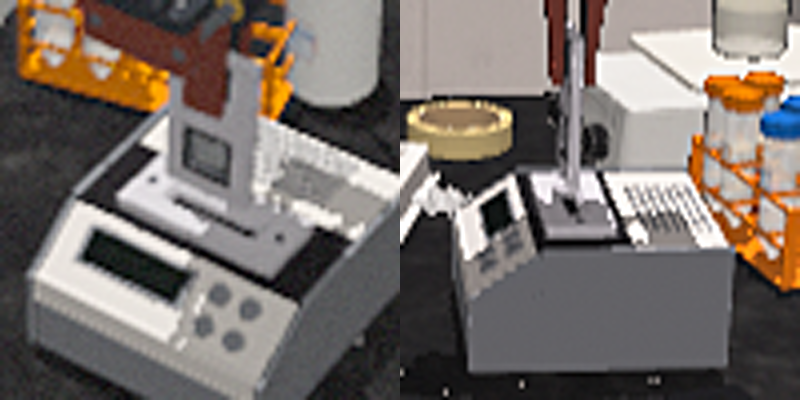

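Whole slide hangs right above the collar slot, foot at scene crop (215,205) over the slot at (215,215). Trim and descend.

```bash
python3 -m jog '{"delta_rot":[[0,0,0],[0,0,0],[0,0,0],[0,0,0]],"translation":[[-1,2,0],[-1,2,5],[-1,2,12],[-1,2,12]],"hand":[-1,-1,-1,-1]}'
python3 -c "
from h import *
goal([603.1,-51.7,167],np.radians(-4))"
python3 -m jog '{"delta_rot":[[0,0,0],[0,0,0],[0,0,0],[0,0,0]],"translation":[[0,0,2],[0,0,4],[0,0,5.5],[0,0,5.5]],"hand":[-1,-1,-1,-1]}'

```

```text
t: 22.05
ee_pos: [604.7, -51.9, 170.1]
orientation: [-2.297, -2.142, 0.002]
ft_force: [0.3, -0.3, -0.2]
width: 11.9
T [0.12, -1.65, 3.12] R [-0.0017, -0.0, -0.0] q6 -0.035 t 22.05
t: 22.45
ee_pos: [605.4, -52.2, 165.5]
orientation: [-2.298, -2.142, 0.0]
ft_force: [-0.1, -0.6, -1.5]
width: 12.0
```

```bash
python3 -m jog '{"delta_rot":[[0,0,0],[0,0,0],[0,0,0],[0,0,0],[0,0,0]],"translation":[[0.3,-2,0],[0.3,-2,1.5],[0.3,-2,3],[0.3,-2,4.5],[0.3,-2,4.5]],"hand":[-1,-1,-1,-1,-1]}'
python3 -m jog '{"delta_rot":[[0,0,0],[0,0,0],[0,0,0]],"translation":[[0,0,1],[0,0,2],[0,0,2]],"hand":[-1,-1,-1]}'

```

```text
t: 22.95
ee_pos: [603.7, -52.0, 161.3]
orientation: [2.297, 2.142, -0.0]
ft_force: [-0.6, -0.8, 1.3]
width: 11.6
t: 23.25
ee_pos: [604.0, -52.4, 159.8]
orientation: [2.296, 2.141, 0.0]
ft_force: [-0.2, -4.1, 0.9]
width: 11.9
```

```bash
python3 -m jog '{"delta_rot":[[0,0,0],[0,0,0],[0,0,0]],"translation":[[-0.8,0,0],[-0.8,0,1.5],[-0.8,0,2]],"hand":[-1,-1,-1]}'
python3 -m jog '{"delta_rot":[[0,0,0],[0,0,0],[0,0,0],[0,0,0]],"translation":[[0,0,2],[0,0,4],[0,0,6],[0,0,6]],"hand":[-1,-1,-1,-1]}'

```

```text
t: 23.55
ee_pos: [603.3, -52.7, 156.8]
orientation: [-2.298, -2.142, 0.001]
ft_force: [0.5, -2.5, 1.6]
width: 11.9
t: 23.95
ee_pos: [603.3, -52.6, 150.7]
orientation: [-2.298, -2.142, 0.001]
ft_force: [0.2, -4.1, -1.8]
width: 12.0
```

```bash
python3 -m jog '{"delta_rot":[[0,0,0],[0,0,0],[0,0,0],[0,0,0],[0,0,0]],"translation":[[-0.8,0,0],[-0.8,0,3],[-0.8,0,7],[-0.8,0,11],[-0.8,0,11]],"hand":[-1,-1,-1,-1,-1]}'
python3 -m jog '{"delta_rot":[[0,0,0],[0,0,0],[0,0,0],[0,0,0],[0,0,0]],"translation":[[0,0,3],[0,0,6],[0,0,9],[0,0,12],[0,0,12]],"hand":[-1,-1,-1,-1,-1]}'

```

```text
t: 24.45
ee_pos: [602.8, -53.0, 139.3]
orientation: [-2.297, -2.141, 0.001]
ft_force: [0.5, -0.1, -1.1]
width: 11.8
t: 24.95
ee_pos: [603.5, -53.2, 128.1]
orientation: [2.298, 2.142, 0.001]
ft_force: [-0.7, 1.0, 4.8]
width: 12.0
```

On the carriage (≈5 N). Pressing to the stop.

```bash
python3 -m jog '{"delta_rot":[[0,0,0],[0,0,0],[0,0,0],[0,0,0],[0,0,0]],"translation":[[0,0,3],[0,0,6],[0,0,9],[0,0,11],[0,0,11]],"hand":[-1,-1,-1,-1,-1]}'
python3 -m jog '{"delta_rot":[[0,0,0],[0,0,0],[0,0,0]],"translation":[[0,0,1],[0,0,2],[0,0,2]],"hand":[-1,-1,-1]}'
python3 -m jog '{"delta_rot":[[0,0,0],[0,0,0],[0,0,0]],"translation":[[0,0,0.5],[0,0,1],[0,0,1]],"hand":[-1,-1,-1]}'

```

```text
t: 25.45
ee_pos: [603.6, -53.2, 117.3]
orientation: [2.298, 2.142, 0.001]
ft_force: [-1.8, 1.5, 5.8]
width: 11.9
t: 25.75
ee_pos: [603.6, -53.2, 115.5]
orientation: [2.298, 2.142, 0.001]
ft_force: [-1.3, 1.3, 6.2]
width: 11.7
t: 26.05
ee_pos: [603.7, -53.2, 115.1]
orientation: [2.298, 2.142, 0.001]
ft_force: [-2.1, 2.1, 11.1]
width: 11.8
```

```bash
python3 -m jog '{"delta_rot":[[0,0,0],[0,0,0],[0,0,0],[0,0,0],[0,0,0]],"translation":[[0,0,0.6],[0,0,0.8],[0,0,0.8],[0,0,0.8],[0,0,0.8]],"hand":[-1,-1,-1,-1,-1]}'
python3 -m jog '{"delta_rot":[[0,0,0],[0,0,0],[0,0,0]],"translation":[[0,0,0],[0,0,0],[0,0,0]],"hand":[-1,-1,-1]}'
python3 -c "
from h import *
for n in('scene','side'): cv2.imwrite(f'pics/{n}3.png',optics.get_image(n)[:,:,::-1])
cv2.imwrite('pics/m5.png',np.hstack([cv2.resize(cv2.imread('pics/scene3.png')[130:310,160:400],(480,360)),cv2.resize(cv2.imread('pics/side3.png')[150:300,250:380],(312,360))]))"

```

```text
t: 26.55
ee_pos: [603.9, -53.2, 115.0]
orientation: [2.297, 2.142, 0.001]
ft_force: [-4.9, 2.4, 15.9]
width: 12.0
t: 26.85
ee_pos: [603.9, -53.2, 115.0]
orientation: [2.297, 2.142, 0.001]
ft_force: [-3.6, 1.5, 17.3]
width: 11.8
```

View pics/m5.png

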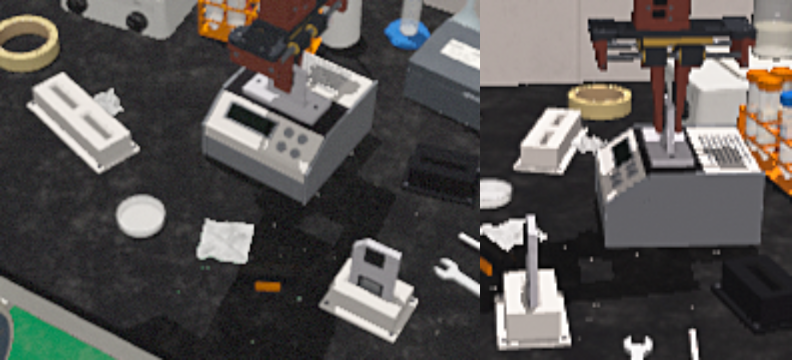

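The stand is empty. The clipped slide stands in the holder at (375,265), and its clip shows at the upper left. The whole slide is down in the photometer and gripped, held with 17 N at the stop. Handing in.

```bash
python3 -c "
from workcell import ctrl
print(ctrl.close_job())"
```

```text
the job is handed in; nothing more can be done
None
```

The job is handed in, at about 27 s of the 64 s allowed. The clipped slide stands in the single-slot holder. The whole slide is gripped and held down at the photometer's bottom stop.

- **Clipped slide:** it was in the far (+y) slot of the stand. On the first try at the holder it touched the lead-in with about 23 N, so I backed off, moved about 2 mm sideways, and it then went in freely. It bottomed with 13 N at TCP z = 70.5 mm, the same height as in the stand, and stands upright in the pictures.
- **Whole slide:** it went through the collar with about 4 N of side load, which I trimmed out. The spring carriage pushed back with about 5 to 6 N. At TCP z ≈ 115 mm, the expected height, the tool stopped going down and the force rose to about 17 N; the grip reads 11.8 mm.
- **Bystanders:** I saw none displaced in the last pictures, but I did not measure their positions, and those crops did not cover the tip rack and showed only part of the spanner.

No checks failed. My camera estimates were off by about 1 to 2 mm, which I corrected by feel.

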